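Pass a pipette-tip box under the height gauge

ROBOT

A 6-joint arm with a two-finger parallel gripper is mounted at the origin on the work surface. World frame = base frame: x ahead of the robot, y to its left, z up, the work surface at z = 0. Lengths are in m, angles in rad, forces in N, time in s.
With the tool pointing down it reaches from about 0.3 to 0.95 m from the base axis. Payload 3.1 kg.
Tool frame: the origin (TCP) lies between the finger pads; the fingertips stand 25 mm ahead of it and the grasp point (between the pads) lies 6 mm ahead of it; z points along the fingers, y is the direction in which the jaws open and shut (so a half turn about z gives the same grasp; the last joint's range is limited). The gripper opens to 85 mm and grips with 20 to 120 N. Pads are 22 mm wide; open, the fingers measure 114 mm over their backs; the gripper's body (76 mm by 85 mm) begins 54 mm behind the grasp point. The pads swing forward as they close: fully open they stand 13 mm farther back than shut.
Start: joints at [1.162, 0.308, 1.634, -0, 1.2, -0.07], TCP at [0.208, 0.589, 0.256] pointing down, gripper open.
Joint ranges: [-3.06, 3.06], [-0.79, 1.96], [0.05, 2.63], [-1.19, 4.34], [0.05, 2.64], [-2.94, 2.94]. Speed limits (rad/s): [2.79, 2.79, 3.14, 3.14, 3.14, 3.14].

INTERFACE

Orientations are given as a unit quaternion [w, x, y, z].
In Python, from cell import robot gives the robot as it stands.
- The arm moves only by the tool carry_out, never from a script. Its argument "steps" is text: rows parted by semicolons, each of 4 numbers parted by spaces: the shift along the tool's x, y, z in cm, then the turn about the tool's z in rad. A call has 1 to 10 rows; each row is the pose to reach, as a shift and turn from the pose measured when the call began, along the tool's axes at that moment; what a row does not reach only later rows make up. A row lasts 1/12 s, in which the tool goes at most 41.7 mm and 7.16 degrees, less where a joint would pass 70% of its speed; a pose out of reach is approached as far as the arm can. A call with a gripper value outside its range is refused whole. "grip" is the closure, from 0 (fully open) to 1 (shut), set as the call begins (left out, the last holds). The fingers move at their own pace and stop on an object; "force" is the grip in N (left out, the last holds). Time passes only in rows, so rows that repeat a pose let the fingers close. It gives the time, the measured TCP pose, the force and the opening at its end, in the units of the state.
- robot.state(): the state, without advancing time (a new reading comes with each control period).
- robot.grab_frame(name): name is "scene" or "top"; returns a dict with "color" (480x640x3 uint8, red, green, blue), "K" (3x3 intrinsics, pixels), "cam_to_world" (4x4, takes a point from camera to world coordinates). Camera axes: x right, y up, looking along -z (the intrinsics and any distortion apply to the point x, -y, -z); pixel columns grow to the right and rows downward; lengths in m; the calibration is good to about 2 mm. A picture is of the moment at which its call begins. There is no depth.
- robot.close_job(): hands the job in, once; it reports no verdict.
The state is a dict: "time_s": time; "joints": joint angles; "joint_velocities": joint speeds; "joint_efforts": joint torques, N m; "ee_pos": TCP position; "eef_rot": TCP orientation; "force": force on the tool from outside, world axes, zero at the start; "moment": the same for the moment, N m; "gripper_width": opening from 0.0 (shut) to 1.0 (fully open).
Only numpy, scipy, OpenCV 4.12 (cv2) and the standard library are available. Lean on these libraries where they do the work, as an engineer would, in place of code of your own. Each camera call takes 0.05 s, during which the arm holds its last target. There are 200 camera calls.

TASK

The tip deck of the loose pipette-tip box stands proud: press it fully home, gently. Then set the box in the guide lane of the height gauge and slide it on the bench, under the bridge bar, until it pushes the stop's sprung pin right in and bears on the stop with a steady push of about 15 N; leave it there, pin still in, let go and clear. Never force the deck or the gauge (keep under 25 N) and leave the dishes, bottle and jar alone.

Things in the scene. Friction and masses are not known exactly. Their poses are not given: they have to be found in the camera images.
- tipbox: Loose open pipette-tip box, white plastic, 120 mm long (its x), 60 mm wide (its y), 54 mm high to the rim, 0.28 to 0.5 kg in all (varies), both ends alike. Origin: centre of its underside; z up. It stands on the bench left or right of the gauge, turned up to 0.5 rad. Its plain side walls can be gripped across the 60 mm.
- deck: The tip deck in the box's mouth: grey plate full of tips, 112 x 52 x 8 mm, flat on top; slides only along the box's z. Origin: centre of its underside; top 8 mm above. Starts 6 to 11 mm proud, stays where left, yields to about 8 N. Home, it meets a hard ledge: origin 52 mm, top 60 mm above the box's underside. Over 25 N damages it.
- gauge: Fixed metal height gauge, turned up to 0.25 rad. Origin: on the bench, mid-lane, straight below the bar; +x is the way to push, away from the robot; y across. The lane is bare bench between rails 14 mm high, 65 mm apart, x = -75 to +85 mm; wings widen its mouth from x = -75 to -104 mm (90 mm apart there). It must not be loaded over 25 N, by box or arm.
- bar (a point): Middle of the bridge bar's underside, 63 mm above the bench over the gauge's origin. The steel bar runs along the gauge's y, 12 mm thick in x, 14 mm high (top at 77 mm), on posts centred 38.5 mm either side. A box with its deck home clears it by 3 mm; a proud deck strikes it.
- pin (a joint): Sprung pin, 10 mm across, 25 mm above the bench, in the face of the stop: a block 30 mm wide, 43 mm high, mid-lane past the bar. The stop is clamped anew each time: its face is somewhere 30 to 55 mm past the bar in the gauge's x; not measured, find it by feel. 0 = out (6 mm proud), 0.006 = flush: the box meets the block. Soft spring, 0.4 N, will not push the box back.
- dishes: Bystander: loose stack of five clear culture dishes, 90 mm across, 79 mm high, on the other side of the gauge from the box. Origin: centre of its underside.
- bottle: Bystander: small loose drink-sample bottle, 40 mm across, 76 mm high, far right. Origin: centre of its underside.
- jar: Bystander: loose amber jar, 60 mm across, 80 mm high, far left. Origin: centre of its underside.
Not all that is in view belongs to the job. Of the things shaped like the tipbox, the white one is meant. There is more than one size of the gauge; the one meant has the size given above.

How it is judged:
On the way, in this order (a step that is already met when the one before it is completed fails the run):
1. the deck is pressed home in the box (z of deck in the frame of tipbox below 0.0535 m), for 0.2 s.
2. the box, deck home, stands in the lane with its front past the bar (z of deck in the frame of tipbox below 0.0535 m and x of tipbox in the frame of gauge above -0.05 m and y of tipbox in the frame of gauge between -0.006 and 0.006 m and angle between the x axis of tipbox and the x axis of gauge, either way round below 0.08 rad), for 0.05 s.
3. the box holds the pin right in and bears on the stop with more than 3 N (z of deck in the frame of tipbox below 0.0535 m and value of joint pin above 0.0045 m and contact force between tipbox and gauge above 3 N and y of tipbox in the frame of gauge between -0.006 and 0.006 m and angle between the x axis of tipbox and the x axis of gauge, either way round below 0.08 rad), for 0.1 s.
At the end, for the whole second after the job is handed in: The box stands flat and still in the lane under the bar (within 6 mm of the lane's middle and 0.08 rad of its direction), its deck home within 1.5 mm, the pin held in by at least 4.5 of its 6 mm (z of deck in the frame of tipbox below 0.0535 m and y of tipbox in the frame of gauge between -0.006 and 0.006 m and angle between the x axis of tipbox and the x axis of gauge, either way round below 0.08 rad and x of tipbox in the frame of gauge between -0.036 and 0.002 m and height (world z) of tipbox below 0.004 m and angle between tipbox's own z axis and vertical below 0.05 rad and value of joint pin above 0.0045 m and linear speed of tipbox below 0.01 m/s); the robot touches nothing.
It fails at once if the deck is loaded with more than 25 N (contact force between the arm and deck above 25 N).
It fails at once if the box loads the gauge with more than 25 N (contact force between tipbox and gauge above 25 N).
It fails at once if the arm loads the gauge with more than 25 N (contact force between the arm and gauge above 25 N).
It fails at once if the dishes, bottle or jar moved over 30 mm or tipped (distance of any of dishes, bottle, jar from where it was at the start of the episode above 0.03 m or angle between any of dishes, bottle, jar's own z axis and vertical above 0.3 rad).
It also fails if it takes over 72 s, if anything falls off the work surface, if the arm or the gripper's body presses on something with over 40 N, if the wrist force passes 120 N, or if a joint passes its speed limit or range.

## Working session

There is one attempt and no reset: what is moved stays moved. The work goes in short steps, Python scripts to look and compute and a tool call to move; the robot and the scene stay as the last step left them, time stands still between calls to the robot, and variables do not carry over. Pictures are saved under pics/ and viewed, about 8 in all and at most 12, crops included, and the job is handed in when it is done.

Besides the shell and the picture viewer there is one more tool, called after "Request:" as name(argument=value, ...) on one line, values as JSON. carry_out: Moves the arm, as the interface text tells. Its arguments: {"type":"object","properties":{"steps":{"type":"string"},"grip":{"type":"number"},"force":{"type":"number"}},"required":["steps"]}

```bash
ls; mkdir -p pics
python3 - <<'E'
from cell import robot
import cv2,json,numpy as np
for n in("scene","top"):
    f=robot.grab_frame(n); cv2.imwrite(f"pics/{n}0.png",f["color"][:,:,::-1])
    print(n,f["K"],np.round(f["cam_to_world"],4).tolist(),[k for k in f])
print(robot.state())
E
```

```text
pics
scene [[495.7189025    0.         323.96728877]
 [  0.         495.7189025  236.83600364]
 [  0.           0.           1.        ]] [[-0.8825, -0.3264, 0.3387, 0.9799], [0.4703, -0.5987, 0.6484, 0.6981], [-0.0089, 0.7314, 0.6818, 0.7799], [0.0, 0.0, 0.0, 1.0]] ['color', 'K', 'cam_to_world']
top [[549.22900167   0.         317.84020208]
 [  0.         549.22900167 249.061532  ]
 [  0.           0.           1.        ]] [[-0.0657, 0.9714, -0.2282, 0.3634], [-0.9978, -0.0655, 0.0085, 0.0436], [-0.0067, 0.2282, 0.9736, 1.2038], [0.0, 0.0, 0.0, 1.0]] ['color', 'K', 'cam_to_world']
{'time_s': 0.1, 'joints': array([ 1.16229114e+00,  3.08933107e-01,  1.63507425e+00,  2.33675812e-05,
        1.19970327e+00, -6.96863308e-02]), 'joint_velocities': array([-2.74178324e-04, -2.02875707e-03, -3.98620337e-03,  3.14832229e-03,
       -2.70980191e-04,  7.16916740e-05]), 'joint_efforts': array([-3.16398373e-04, -4.16407299e+01, -2.77644038e+01, -7.45773968e-05,
        3.93963288e-03,  2.20418985e-05]), 'ee_pos': array([0.20746554, 0.58881769, 0.25514527]), 'eef_rot': array([-2.61368247e-04,  1.68604354e-01,  9.85683240e-01, -1.02628436e-03]), 'force': array([ 0.45541726,  0.20060234, -0.8667364 ]), 'moment': array([-0.05288963, -0.00354653, -0.04260355]), 'gripper_width': 1.0015031605168165}
```

View pics/top0.png

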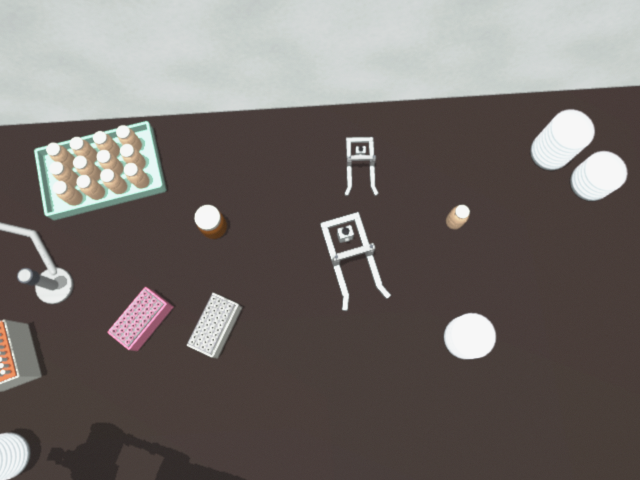

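View pics/scene0.png

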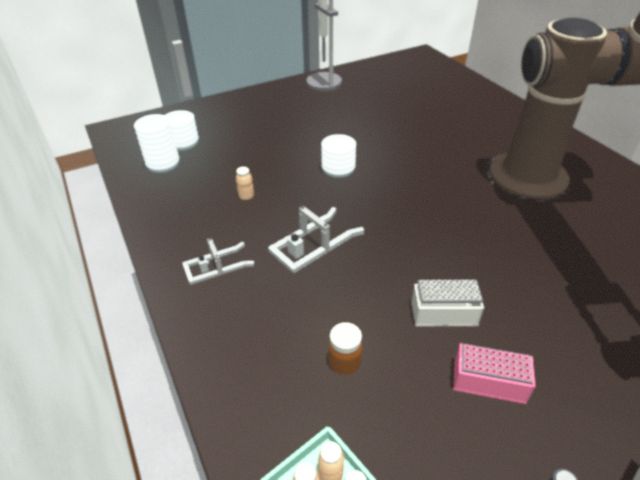

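Candidates: the box-shaped things are white at top (214,325) and pink at (141,319); white is meant. The gauges are large at (350,255) and small at (361,165); the size has to be checked. This crop confirms both.

```bash
cat > h.py <<'E'
from cell import robot
import cv2,numpy as np
from scipy.optimize import least_squares
def proj(f,P):
    T=np.linalg.inv(f["cam_to_world"]); P=np.atleast_2d(P)
    c=P@T[:3,:3].T+T[:3,3]; c=c*[1,-1,-1]; u=c@f["K"].T
    return u[:,:2]/u[:,2:]
def ray(f,uv,z):
    d=np.linalg.inv(f["K"])@[*uv,1]; d=f["cam_to_world"][:3,:3]@(d*[1,-1,-1]); o=f["cam_to_world"][:3,3]
    return o+d*(z-o[2])/d[2]
def place(p,L): # p=x,y,yaw
    c,s=np.cos(p[2]),np.sin(p[2]); L=np.atleast_2d(L)
    return np.c_[p[0]+c*L[:,0]-s*L[:,1],p[1]+s*L[:,0]+c*L[:,1],L[:,2]]
E
python3 - <<'E'
from h import *
im=cv2.imread("pics/top0.png")
a=cv2.resize(im[285:365,180:250],None,fx=6,fy=6,interpolation=cv2.INTER_CUBIC)
b=cv2.resize(im[205:315,315:395],None,fx=4.36,fy=4.36,interpolation=cv2.INTER_CUBIC)[:480]
cv2.imwrite("pics/crop1.png",np.hstack([a,b]))
f=robot.grab_frame("top")
for n,u,v in(("bigmouth",(345,308),(387,295)),("smallmouth",(348,193),(376,193)),("bigbarends",(334,260),(372,248)),("smallbar",(347,158),(375,158))):
    z=.07 if 'bar' in n else .014
    p,q=ray(f,u,z),ray(f,v,z); print(n,p,q,np.linalg.norm(p-q))
E
```

```text
bigmouth [ 0.5071717  -0.01700346  0.014     ] [ 0.52939391 -0.1105361   0.014     ] 0.09613626137398106
smallmouth [ 0.76850134 -0.04403865  0.014     ] [ 0.76416332 -0.10764878  0.014     ] 0.06375787788027991
bigbarends [0.60312744 0.00118576 0.07      ] [ 0.6236562  -0.08105594  0.07      ] 0.08476513457358785
smallbar [ 0.83055639 -0.04407049  0.07      ] [ 0.82632882 -0.1056273   0.07      ] 0.06170181060664788
```

View pics/crop1.png

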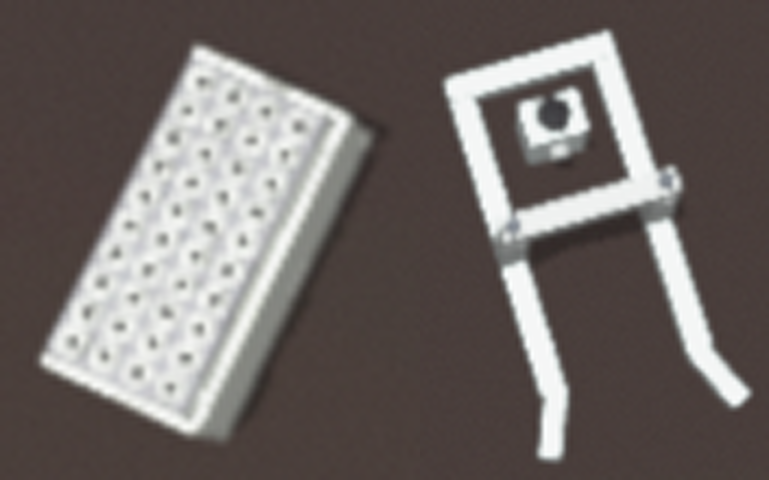

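```bash
cat > fit.py <<'E'
from h import *
from scipy.optimize import minimize
S=8
def bx(x0,x1,y0,y1,z0,z1): return np.array([[x,y,z] for x in(x0,x1) for y in(y0,y1) for z in(z0,z1)])
def wing(s):
    a=np.array([[-75,32.5],[-75,44.5],[-104,45],[-104,57]])/1000
    return np.array([[x,s*y,z] for x,y in a for z in(0,.014)])
GA=[bx(-.075,.085,s*.0325,s*.0445,0,.014) for s in(1,-1)]+[wing(1),wing(-1)]+[bx(-.006,.006,-.0445,.0445,.063,.077)]+[bx(-.006,.006,s*.0325,s*.0445,0,.077) for s in(1,-1)]
def boxp(h): return [bx(-.06,.06,-.03,.03,0,.054),bx(-.056,.056,-.026,.026,.054,.06+h)]
def rend(f,prims,p,roi):
    x0,y0,x1,y1=roi; m=np.zeros(((y1-y0)*S,(x1-x0)*S),np.uint8)
    for L in prims:
        u=((proj(f,place(p,L))-[x0,y0]+.5)*S-.5)
        h=cv2.convexHull(u.astype(np.float32))
        cv2.fillConvexPoly(m,np.round(h*16).astype(np.int32),255,shift=4)
    return m/255.
def fit(frames,thr,prims,p0,rois,ign=None,step=(.01,.01,.05)):
    obs=[]
    for f,r in zip(frames,rois):
        g=cv2.cvtColor(f["color"],cv2.COLOR_RGB2GRAY)[r[1]:r[3],r[0]:r[2]]
        g=cv2.resize(g,None,fx=S,fy=S,interpolation=cv2.INTER_CUBIC).astype(float)
        w=np.ones_like(g) if ign is None else 1-rend(f,ign,p0,r)
        obs.append((np.clip((g-thr+8)/16,0,1),w))
    def cost(p):
        pr=prims(p[3]) if callable(prims) else prims
        return sum((w*abs(o-cv2.GaussianBlur(rend(f,pr,p,r),(0,0),4))).mean()/max(o.mean(),.01) for (o,w),f,r in zip(obs,frames,rois))
    sim=np.vstack([p0]+[np.array(p0)+np.eye(len(p0))[i]*s for i,s in enumerate(step)])
    for _ in range(2):
        R=minimize(cost,sim[0],method="Nelder-Mead",options=dict(initial_simplex=sim,xatol=1e-5,fatol=1e-6,maxiter=400))
        sim=np.vstack([R.x]+[R.x+np.eye(len(p0))[i]*s*.5 for i,s in enumerate(step)])
    return R.x,R.fun
def roi(f,P,p,m=8):
    u=proj(f,place(p,np.vstack(P))); a=np.floor(u.min(0)-m).astype(int); b=np.ceil(u.max(0)+m).astype(int)
    return (max(a[0],0),max(a[1],0),min(b[0],640),min(b[1],480))
def overlay(f,prims,p,r,k=5):
    im=f["color"][r[1]:r[3],r[0]:r[2],::-1]; im=cv2.resize(im,None,fx=k,fy=k,interpolation=cv2.INTER_CUBIC)
    for L in prims:
        u=(proj(f,place(p,L))-[r[0],r[1]]+.5)*k-.5
        cv2.polylines(im,[np.round(cv2.convexHull(u.astype(np.float32))).astype(np.int32)],True,(0,0,255),1)
    return im
E
cat > f1.py <<'E'
from fit import *
F=[robot.grab_frame(n) for n in("top","scene")]
c=np.array([.613,-.04]); yaw=np.arctan2(*(ray(F[0],(372,248),.07)-ray(F[0],(334,260),.07))[[0,1]]*1)
pg=[.613,-.04,.243]
b=ray(F[0],(214,325),.055); pb=[b[0],b[1],-.45,.008]
d0=proj(F[0],place(pg,[0,0,.07])); print(pg,pb,d0)
ims=[]
for nm,pr,p0,ign,st,thr in(("g",GA,pg,[bx(.012,.11,-.05,.05,0,.05)],(.01,.01,.05),120),("b",boxp,pb,None,(.01,.01,.05,.002),100)):
    P=pr(.011) if callable(pr) else pr
    rs=[roi(f,P,p0) for f in F]
    x,c=fit(F,thr,pr,p0,rs,ign,st); print(nm,"both",np.round(x,4),round(c,3))
    for i in(0,1):
        xi,ci=fit([F[i]],thr,pr,x,[rs[i]],ign,st); print(nm,i,np.round(xi,4),round(ci,3))
    np.save(nm+".npy",x)
    for f,r in zip(F,rs): ims.append(cv2.resize(overlay(f,pr(x[3]) if callable(pr) else pr,x,r),(390,290)))
cv2.imwrite("pics/ov.png",np.vstack([np.hstack(ims[:2]),np.hstack(ims[2:])]))
E
python3 f1.py
```

```text
[0.613, -0.04, 0.243] [np.float64(0.4849965258422498), np.float64(0.26007074821207155), -0.45, 0.008] [[353.08953508 254.16443721]]
g both [ 0.6183 -0.0415  0.2228] 0.134
g 0 [ 0.6181 -0.0415  0.2226] 0.085
g 1 [ 0.6179 -0.0419  0.221 ] 0.054
b both [ 0.4881  0.2643 -0.4887  0.0116] 0.094
b 0 [ 0.4869  0.2643 -0.489   0.0136] 0.046
b 1 [ 0.4903  0.2662 -0.4915  0.0146] 0.027
```

View pics/ov.png

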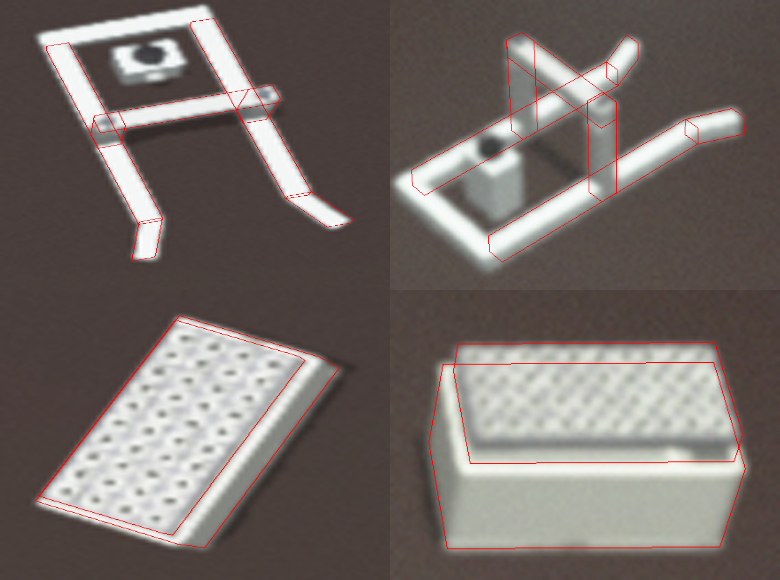

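The large gauge fits the given size, with its mouth about 90 mm wide and the overlay matching: pose (0.618, -0.0415, yaw 0.223). The white box is at (0.488, 0.265, yaw -0.489) with its deck about 11 mm proud. Next is the press.

```bash
cat > go.py <<'E'
import sys
from h import *
from scipy.spatial.transform import Rotation as R
def rel(x,y,z,yaw=None):
    s=robot.state(); q=s["eef_rot"]; M=R.from_quat([q[1],q[2],q[3],q[0]]).as_matrix()
    d=M.T@(np.array([x,y,z])-s["ee_pos"])*100; t=0
    if yaw is not None:  # yaw = direction of tool x (mod pi)
        cur=np.arctan2(M[1,0],M[0,0]); e=(yaw-cur+np.pi/2)%np.pi-np.pi/2; t=-e
    print("shift cm",np.round(d,2),"turn",round(t,3),"rows>=",max(np.linalg.norm(d)/4.17,abs(t)/.125).round(1),"pos",np.round(s["ee_pos"],4),"F",np.round(s["force"],2),"j6",round(s["joints"][5],2), "toolx",np.round(M[:,0],3),"t",s["time_s"])
if __name__=="__main__": rel(*map(float,sys.argv[1:]))
E
python3 go.py .488 .2645 .125 -.489
```

```text
shift cm [-37.23 -21.28  13.09] turn 0.15 rows>= 10.8 pos [0.2076 0.5891 0.2557] F [ 0.45 -0.33  0.69] j6 -0.07 toolx [-0.943  0.332  0.   ] t 0.25
```

Request:
carry_out(steps="-3.7 -2.1 0 0.02; -7.4 -4.2 0 0.04; -11.1 -6.3 0 0.06; -14.8 -8.5 0 0.08; -18.5 -10.6 1 0.1; -22.2 -12.7 3 0.12; -26 -14.9 5 0.15; -29.8 -17 7 0.15; -33.5 -19.1 8 0.15; -37.2 -21.3 9 0.15", grip=1)

```text
time_s: 1.08
ee_pos: [0.4703, 0.2836, 0.1718]
eef_rot: [-0.001, 0.242, 0.97, -0.001]
force: [1.5, 0.1, -0.7]
gripper_width: -0.001
```

```bash
python3 go.py .488 .2645 .103 -.489
```

```text
shift cm [-2.46 -0.84  6.88] turn 0.001 rows>= 1.8 pos [0.4703 0.2836 0.1718] F [ 1.55  0.1  -0.68] j6 -0.62 toolx [-0.883  0.469  0.001] t 1.0833
```

Request:
carry_out(steps="-2.5 -0.8 2 0; -2.5 -0.8 4 0; -2.5 -0.8 6 0; -2.5 -0.8 6.8 0; -2.5 -0.8 6.8 0; -2.5 -0.8 6.8 0; -2.5 -0.8 6.8 0")

```text
time_s: 1.67
ee_pos: [0.4892, 0.2655, 0.105]
eef_rot: [0.0, 0.241, 0.97, -0.0]
force: [0.1, 0.4, 0.9]
gripper_width: 0.0
```

Request:
carry_out(steps="0 0 0.1 0; 0 0 0.2 0; 0 0 0.3 0; 0 0 0.4 0; 0 0 0.5 0; 0 0 0.6 0; 0 0 0.7 0; 0 0 0.8 0; 0 0 0.8 0")

```text
time_s: 2.42
ee_pos: [0.489, 0.2654, 0.0967]
eef_rot: [0.0, 0.241, 0.97, -0.0]
force: [0.4, 0.2, -0.7]
gripper_width: -0.001
```

Request:
carry_out(steps="0 0 0.1 0; 0 0 0.2 0; 0 0 0.3 0; 0 0 0.4 0; 0 0 0.4 0")

```text
time_s: 2.83
ee_pos: [0.4892, 0.2655, 0.0937]
eef_rot: [0.0, 0.241, 0.97, -0.0]
force: [-2.2, -0.7, 5.6]
gripper_width: -0.002
```

Request:
carry_out(steps="0 0 0.1 0; 0 0 0.2 0; 0 0 0.3 0; 0 0 0.4 0; 0 0 0.4 0")

```text
time_s: 3.25
ee_pos: [0.4893, 0.2655, 0.0907]
eef_rot: [-0.0, 0.241, 0.97, -0.001]
force: [-1.8, -1.2, 6.8]
gripper_width: -0.002
```

Request:
carry_out(steps="0 0 0.1 0; 0 0 0.2 0; 0 0 0.3 0; 0 0 0.4 0; 0 0 0.4 0")

```text
time_s: 3.67
ee_pos: [0.4892, 0.2655, 0.0876]
eef_rot: [-0.0, 0.241, 0.97, -0.001]
force: [-2.2, -0.8, 6.6]
gripper_width: 0.001
```

Request:
carry_out(steps="0 0 0.1 0; 0 0 0.2 0; 0 0 0.2 0")

```text
time_s: 3.92
ee_pos: [0.4893, 0.2655, 0.0866]
eef_rot: [-0.001, 0.241, 0.97, -0.001]
force: [-1.3, -0.8, 6.3]
gripper_width: -0.002
```

Request:
carry_out(steps="0 0 0.1 0; 0 0 0.2 0; 0 0 0.2 0")

```text
time_s: 4.17
ee_pos: [0.4893, 0.2655, 0.0856]
eef_rot: [-0.001, 0.241, 0.97, -0.001]
force: [-2.0, -0.9, 5.9]
gripper_width: 0.003
```

Request:
carry_out(steps="0 0 0.1 0; 0 0 0.15 0; 0 0 0.15 0")

```text
time_s: 4.42
ee_pos: [0.4893, 0.2655, 0.0852]
eef_rot: [-0.001, 0.241, 0.97, -0.001]
force: [-2.6, -1.0, 7.3]
gripper_width: 0.002
```

Request:
carry_out(steps="0 0 0.1 0; 0 0 0.18 0; 0 0 0.18 0; 0 0 0.18 0")

```text
time_s: 4.75
ee_pos: [0.4893, 0.2655, 0.085]
eef_rot: [-0.001, 0.241, 0.97, -0.001]
force: [-3.1, -1.8, 10.1]
gripper_width: -0.002
```

Request:
carry_out(steps="0 0 0.1 0; 0 0 0.2 0; 0 0 0.2 0; 0 0 0.2 0")

```text
time_s: 5.08
ee_pos: [0.4894, 0.2656, 0.085]
eef_rot: [-0.002, 0.241, 0.97, -0.002]
force: [-5.0, -1.6, 11.9]
gripper_width: -0.006
```

Request:
carry_out(steps="0 0 -1.5 0; 0 0 -4 0; 0 0 -4.5 0")

```text
time_s: 5.33
ee_pos: [0.4919, 0.2668, 0.1332]
eef_rot: [0.001, 0.241, 0.97, 0.0]
force: [0.5, -0.4, 1.1]
gripper_width: -0.006
```

Request:
carry_out(steps="0 0 0 0; 0 0 0 0; 0 0 0 0; 0 0 0 0; 0 0 0 0; 0 0 0 0", grip=0)

```text
time_s: 5.83
ee_pos: [0.4913, 0.2664, 0.1322]
eef_rot: [0.0, 0.241, 0.97, -0.0]
force: [0.5, -0.5, 0.7]
gripper_width: 0.849
```

```bash
python3 go.py .488 .265 .03 -.489
```

```text
shift cm [ 0.23 -0.27 10.22] turn 0.001 rows>= 2.5 pos [0.4913 0.2664 0.1322] F [ 0.5  -0.54  0.72] j6 -0.66 toolx [-0.883  0.468 -0.   ] t 5.8333
```

Request:
carry_out(steps="0.2 -0.3 2 0; 0.2 -0.3 4 0; 0.2 -0.3 5.5 0; 0.2 -0.3 7 0; 0.2 -0.3 8.5 0; 0.2 -0.3 9.5 0; 0.2 -0.3 10.2 0; 0.2 -0.3 10.2 0")

```text
time_s: 6.5
ee_pos: [0.4868, 0.264, 0.0284]
eef_rot: [-0.001, 0.241, 0.97, -0.001]
force: [0.6, 0.1, 0.7]
gripper_width: 1.006
```

Request:
carry_out(steps="0.2 -0.3 0 0;0.2 -0.3 0 0;0.2 -0.3 0 0;0.2 -0.3 0 0;0.2 -0.3 0 0;0.2 -0.3 0 0;0.2 -0.3 0 0;0.2 -0.3 0 0", grip=1, force=35)

```text
time_s: 7.17
ee_pos: [0.4844, 0.2629, 0.0293]
eef_rot: [-0.001, 0.241, 0.97, -0.001]
force: [-1.5, 1.2, 5.6]
gripper_width: 0.699
```

```bash
python3 - <<'E'
from fit import *
F=[robot.grab_frame(n) for n in("top","scene")]
p=[.488,.2645,-.489]
cv2.imwrite("pics/gr.png",np.hstack([cv2.resize(f["color"][r[1]:r[3],r[0]:r[2],::-1],(390,390),interpolation=cv2.INTER_CUBIC) for f in F for r in [roi(f,boxp(.01),p,15)]]))
E
python3 go.py .4725 -.075 .08 .223
```

```text
shift cm [-14.78 -30.42  -5.03] turn -0.711 rows>= 8.2 pos [0.4844 0.2629 0.0293] F [-0.98  0.89  5.56] j6 -0.66 toolx [-0.883  0.469  0.001] t 7.2667
```

View pics/gr.png

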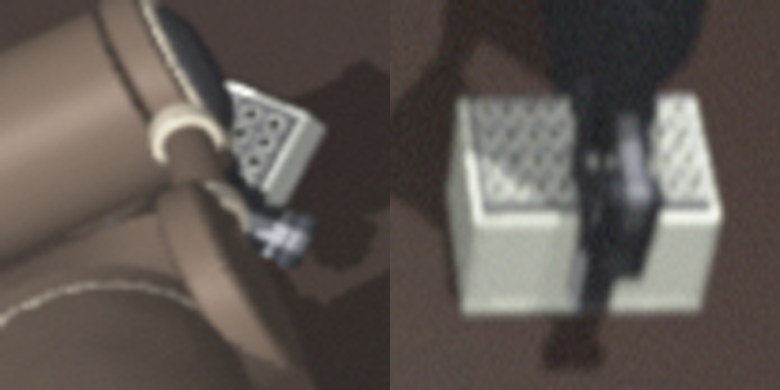

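Request:
carry_out(steps="0 0 -1 0; 0 0 -2 0; 0 0 -3.5 0; 0 0 -5 0; 0 0 -5 0")

```text
time_s: 7.68
ee_pos: [0.486, 0.2633, 0.0819]
eef_rot: [0.001, 0.241, 0.97, 0.0]
force: [1.4, 0.3, -3.8]
gripper_width: 0.696
```

Request:
carry_out(steps="-1.5 -3 0 -0.07; -3 -6 0 -0.14; -4.5 -9 0 -0.21; -6 -12 0 -0.28; -7.5 -15 0 -0.35; -9 -18 0 -0.43; -10.5 -21 0 -0.5; -12 -24 0 -0.57; -13.5 -27 0 -0.64; -14.8 -30.4 0 -0.71")

```text
time_s: 8.52
ee_pos: [0.4737, -0.0761, 0.0814]
eef_rot: [0.001, -0.113, 0.994, -0.0]
force: [1.2, 0.3, -4.7]
gripper_width: 0.698
```

```bash
python3 go.py .4725 -.075 .032 .223
```

```text
shift cm [0.1  0.13 4.94] turn 0.003 rows>= 1.2 pos [ 0.4737 -0.0761  0.0814] F [ 1.22  0.34 -4.65] j6 -2.05 toolx [-0.974 -0.225 -0.002] t 8.5167
```

Request:
carry_out(steps="0.1 0.1 1.5 0; 0.1 0.1 3 0; 0.1 0.1 4 0; 0.1 0.1 4.6 0; 0.1 0.1 4.9 0; 0.1 0.1 5.1 0; 0.1 0.1 5.1 0")

```text
time_s: 9.1
ee_pos: [0.4726, -0.0748, 0.0302]
eef_rot: [0.001, -0.114, 0.994, -0.0]
force: [-0.1, 0.3, -4.5]
gripper_width: 0.695
```

```bash
cat > lk.py <<'E'
import sys
from fit import *
F=robot.grab_frame(sys.argv[1]); pg=np.load("g.npy"); r=roi(F,GA,pg,int(sys.argv[3])); print(r)
im=overlay(F,GA,pg,r,4) if len(sys.argv)<5 else overlay(F,[],pg,r,4)
s=min(780/im.shape[1],580/im.shape[0]); cv2.imwrite(sys.argv[2],cv2.resize(im,None,fx=s,fy=s))
print(robot.state()["force"])
E
python3 lk.py scene pics/set.png 45
```

```text
(np.int64(227), np.int64(159), np.int64(410), np.int64(315))
[ 0.58710939 -0.01515374 -5.12183155]
```

View pics/set.png

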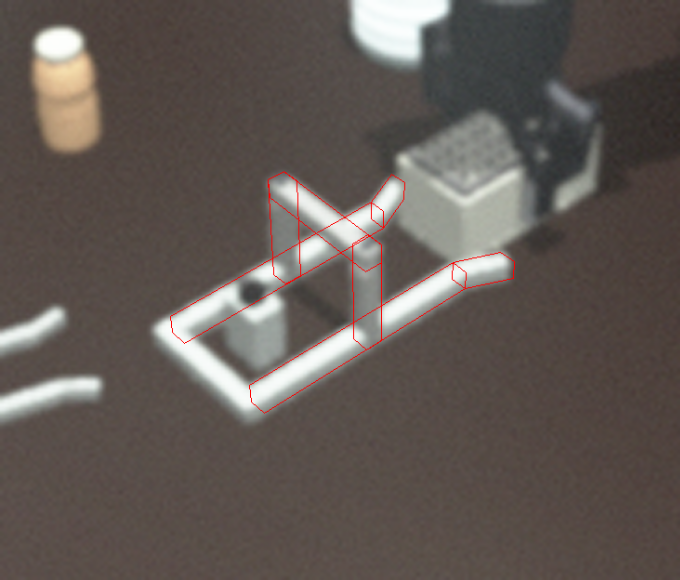

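The picture shows the box in front of the mouth, between the wings at about (460,190). Wrist force is -5 N, so it still hangs slightly. I'll lower it to the bench.

Request:
carry_out(steps="0 0 0.1 0; 0 0 0.2 0; 0 0 0.2 0")

```text
time_s: 9.4
ee_pos: [0.4739, -0.0748, 0.0294]
eef_rot: [0.002, -0.114, 0.994, -0.0]
force: [1.0, 0.7, -0.5]
gripper_width: 0.696
```

Request:
carry_out(steps="0 0 0.1 0; 0 0 0.2 0; 0 0 0.2 0")

```text
time_s: 9.65
ee_pos: [0.474, -0.0748, 0.0293]
eef_rot: [0.001, -0.114, 0.994, -0.0]
force: [-4.3, 1.7, 12.8]
gripper_width: 0.698
```

Request:
carry_out(steps="0 0 -0.1 0; 0 0 -0.1 0; 0 0 -0.1 0; 0 0 -0.1 0; 0 0 -0.1 0; 0 0 -0.1 0", grip=0)

```text
time_s: 10.15
ee_pos: [0.474, -0.0748, 0.0301]
eef_rot: [0.001, -0.114, 0.994, -0.0]
force: [0.9, 0.8, 0.2]
gripper_width: 1.002
```

Request:
carry_out(steps="0 0 -2 0; 0 0 -4.5 0; 0 0 -7.5 0; 0 0 -8.5 0; 3 0 -8.5 0; 6 0 -8.5 0; 9 0 -8.5 0; 9 0 -8.5 0; 9 0 -8.5 0")

```text
time_s: 10.9
ee_pos: [0.3843, -0.0949, 0.1142]
eef_rot: [0.001, -0.113, 0.994, 0.0]
force: [-0.3, -0.4, 0.3]
gripper_width: 0.995
```

```bash
cat > fb.py <<'E'
from fit import *
import sys
pg=np.load("g.npy"); x0=float(sys.argv[1])
pb=np.r_[place(pg,[x0,0,0])[0,:2],pg[2]]; B=[bx(-.06,.06,-.03,.03,0,.054),bx(-.056,.056,-.026,.026,.054,.06)]
for n in sys.argv[3:]:
    f=robot.grab_frame(n); ign=[bx(.045,.2,-.07,.07,0,.08)] if sys.argv[2]=='1' else None
    r=roi(f,B,pb,6)
    x,c=fit([f],100,B,pb,[r],ign); d=x[:2]-pg[:2]; co,si=np.cos(pg[2]),np.sin(pg[2])
    print(n,"gauge frame x,y,yaw",np.round([co*d[0]+si*d[1],-si*d[0]+co*d[1],x[2]-pg[2]],4),round(c,3))
E
python3 fb.py -.15 1 top scene; python3 go.py .384 -.0945 .042 .223; python3 lk.py top pics/t2.png 30
```

```text
top gauge frame x,y,yaw [-0.1707 -0.0023  0.0499] 0.226
scene gauge frame x,y,yaw [-0.143   0.0004 -0.0395] 0.064
shift cm [0.32 0.18 7.31] turn 0.004 rows>= 1.8 pos [ 0.3872 -0.0954  0.1151] F [-0.5  -0.38  0.94] j6 -2.15 toolx [-0.974 -0.225 -0.004] t 11.0
(np.int64(291), np.int64(186), np.int64(422), np.int64(341))
[ 0.24234876 -0.7911638  -0.67039018]
```

View pics/t2.png

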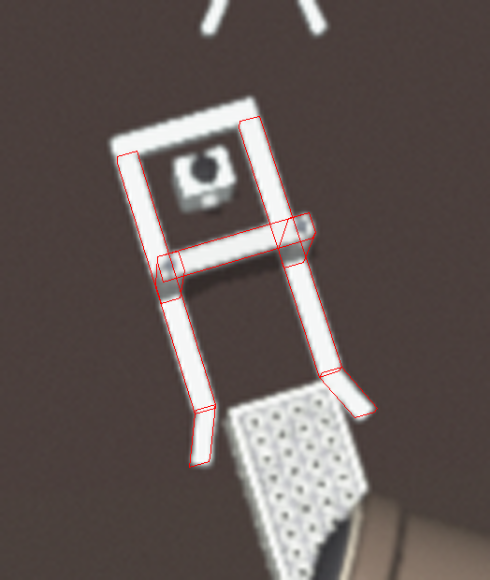

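The box front sits in the mouth at (230–325, 380–415), roughly centred and parallel. Next I push from behind with shut fingers.

Request:
carry_out(steps="0.4 0.1 1 0; 0.4 0.1 2 0; 0.4 0.1 3 0; 0.4 0.1 4 0; 0.4 0.1 5.5 0; 0.4 0.1 7.1 0; 0.4 0.1 7.1 0; 0.4 0.1 7.1 0", grip=1)

```text
time_s: 11.72
ee_pos: [0.3841, -0.0951, 0.0437]
eef_rot: [0.001, -0.114, 0.993, -0.0]
force: [-0.6, -0.1, 1.5]
gripper_width: -0.003
```

Request:
carry_out(steps="-0.5 0 0 0; -1 0 0 0; -1.4 0 0 0; -1.8 0 0 0; -2.2 0 0 0; -2.6 0 0 0; -3 0 0 0; -3 0 0 0")

```text
time_s: 12.38
ee_pos: [0.4125, -0.0881, 0.0435]
eef_rot: [0.0, -0.114, 0.993, 0.0]
force: [-2.5, -0.2, -0.3]
gripper_width: -0.004
```

```bash
cat > g2.py <<'E'
from go import *
pg=np.load("g.npy"); s=robot.state(); d=s["ee_pos"]-[pg[0],pg[1],0]; c,n=np.cos(pg[2]),np.sin(pg[2])
print("tcp gauge",np.round([c*d[0]+n*d[1],-n*d[0]+c*d[1],d[2]],4),"Fg",np.round([c*s["force"][0]+n*s["force"][1],-n*s["force"][0]+c*s["force"][1],s["force"][2]],2))
rel(*s["ee_pos"],pg[2])
E
python3 g2.py
```

```text
tcp gauge [-2.11e-01  1.00e-04  4.35e-02] Fg [-2.44  0.31 -0.34]
shift cm [0. 0. 0.] turn 0.006 rows>= 0.1 pos [ 0.4125 -0.0881  0.0435] F [-2.45 -0.23 -0.34] j6 -2.11 toolx [-0.974 -0.227 -0.   ] t 12.3833
```

Request:
carry_out(steps="-0.4 0 0 0; -0.8 0 0 0; -1.2 0 0 0; -1.6 0 0 0; -2 0 0 0; -2 0 0 0")

```text
time_s: 12.88
ee_pos: [0.4325, -0.0834, 0.0434]
eef_rot: [0.0, -0.114, 0.993, 0.0]
force: [-2.2, 0.5, -1.1]
gripper_width: 0.003
```

Request:
carry_out(steps="-0.4 0 0 0; -0.8 0 0 0; -1.2 0 0 0; -1.6 0 0 0; -2 0 0 0; -2 0 0 0")

```text
time_s: 13.38
ee_pos: [0.4535, -0.0788, 0.0436]
eef_rot: [0.001, -0.114, 0.993, -0.0]
force: [-0.6, 0.3, -0.3]
gripper_width: -0.002
```

```bash
python3 g2.py; python3 fb.py -.10 1 scene; python3 lk.py scene pics/t3.png 15
```

```text
tcp gauge [-0.169   0.      0.0436] Fg [-0.54  0.47 -0.28]
shift cm [0. 0. 0.] turn 0.006 rows>= 0.1 pos [ 0.4535 -0.0788  0.0436] F [-0.64  0.34 -0.28] j6 -2.07 toolx [-0.974 -0.227 -0.003] t 13.3833
scene gauge frame x,y,yaw [-0.094   0.0024 -0.0166] 0.052
(np.int64(257), np.int64(189), np.int64(380), np.int64(285))
[ 0.48120776  0.27302388 -0.14364087]
```

View pics/t3.png

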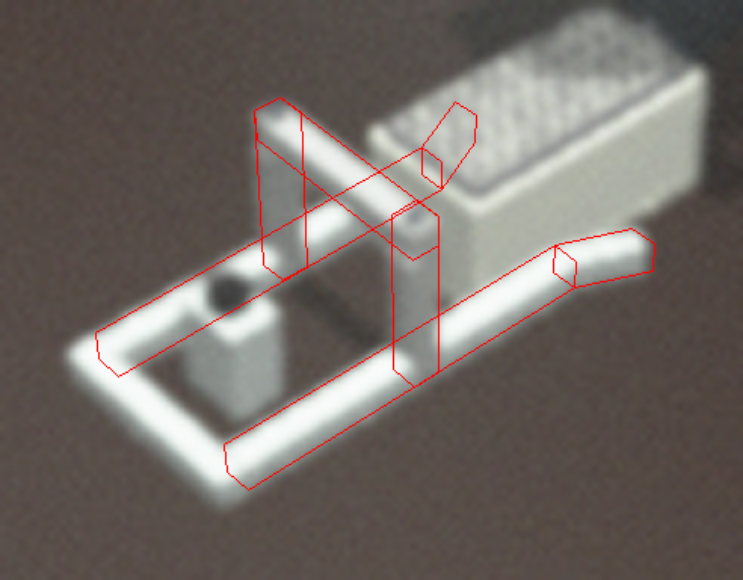

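The box has entered between the rails, parallel to them, with its front at about x = -35 mm and the deck below the bar. I'll continue slowly; the stop is expected at TCP x of -105 to -80 mm.

Request:
carry_out(steps="-0.4 0 0 0; -0.8 0 0 0; -1.2 0 0 0; -1.6 0 0 0; -2 0 0 0; -2 0 0 0")

```text
time_s: 13.98
ee_pos: [0.4744, -0.0744, 0.0441]
eef_rot: [0.003, -0.114, 0.993, -0.0]
force: [-1.0, -0.1, -1.4]
gripper_width: -0.002
```

Request:
carry_out(steps="-0.4 0 0 0; -0.8 0 0 0; -1.2 0 0 0; -1.6 0 0 0; -2 0 0 0; -2 0 0 0")

```text
time_s: 14.48
ee_pos: [0.4955, -0.0698, 0.0444]
eef_rot: [0.004, -0.114, 0.993, -0.001]
force: [-0.4, -0.5, -0.0]
gripper_width: 0.001
```

```bash
python3 g2.py; python3 fb.py -.055 0 scene; python3 lk.py scene pics/t4.png 15 n
```

```text
tcp gauge [-0.1261 -0.0004  0.0444] Fg [-0.52 -0.39 -0.03]
shift cm [0. 0. 0.] turn 0.007 rows>= 0.1 pos [ 0.4955 -0.0698  0.0444] F [-0.42 -0.49 -0.03] j6 -2.03 toolx [-0.974 -0.227 -0.008] t 14.4833
scene gauge frame x,y,yaw [-0.0489  0.0022 -0.0687] 0.274
(np.int64(257), np.int64(189), np.int64(380), np.int64(285))
[-0.24057156  0.36927839  0.25137629]
```

View pics/t4.png

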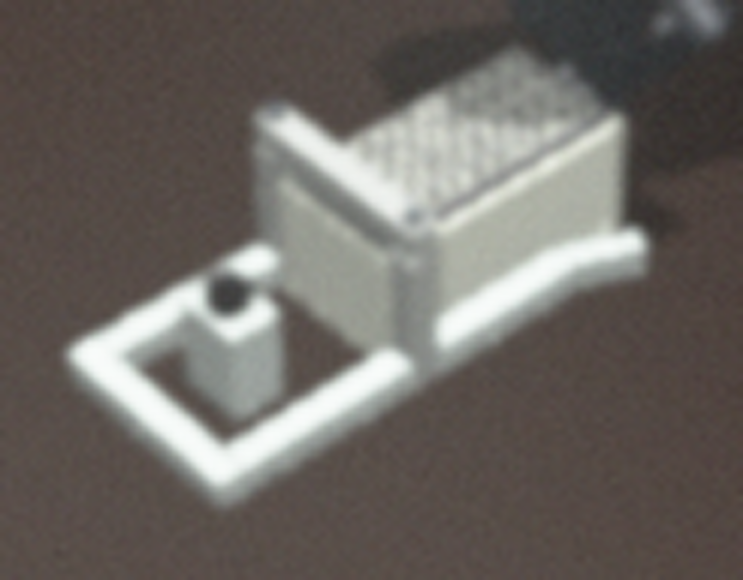

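The box is under the bar, past it and parallel. I'm approaching the stop by feel.

Request:
carry_out(steps="-0.3 0 0 0; -0.6 0 0 0; -0.9 0 0 0; -1.2 0 0 0; -1.4 0 0 0; -1.4 0 0 0")

```text
time_s: 15.08
ee_pos: [0.5097, -0.0667, 0.0447]
eef_rot: [0.005, -0.114, 0.993, -0.001]
force: [-1.6, -0.1, -1.1]
gripper_width: -0.001
```

Request:
carry_out(steps="-0.1 0 0 0; -0.2 0 0 0; -0.3 0 0 0; -0.3 0 0 0")

```text
time_s: 15.42
ee_pos: [0.5123, -0.066, 0.0447]
eef_rot: [0.004, -0.114, 0.993, -0.001]
force: [-3.6, -1.2, 1.4]
gripper_width: -0.005
```

Request:
carry_out(steps="-0.1 0 0 0; -0.2 0 0 0; -0.3 0 0 0; -0.3 0 0 0")

```text
time_s: 15.75
ee_pos: [0.5152, -0.0652, 0.0447]
eef_rot: [0.004, -0.114, 0.993, -0.001]
force: [-3.4, -0.6, 0.3]
gripper_width: 0.0
```

Request:
carry_out(steps="-0.1 0 0 0; -0.2 0 0 0; -0.3 0 0 0; -0.3 0 0 0")

```text
time_s: 16.08
ee_pos: [0.5183, -0.0645, 0.0447]
eef_rot: [0.005, -0.114, 0.993, -0.001]
force: [-2.9, -0.5, 0.5]
gripper_width: 0.003
```

Request:
carry_out(steps="-0.1 0 0 0; -0.2 0 0 0; -0.2 0 0 0")

```text
time_s: 16.33
ee_pos: [0.5205, -0.0641, 0.0447]
eef_rot: [0.005, -0.114, 0.993, -0.001]
force: [-2.4, -0.4, 0.4]
gripper_width: 0.002
```

Request:
carry_out(steps="-0.1 0 0 0; -0.2 0 0 0; -0.2 0 0 0")

```text
time_s: 16.58
ee_pos: [0.5227, -0.0636, 0.0447]
eef_rot: [0.005, -0.114, 0.993, -0.001]
force: [-2.4, 0.1, -0.5]
gripper_width: -0.002
```

Request:
carry_out(steps="-0.1 0 0 0; -0.2 0 0 0; -0.2 0 0 0")

```text
time_s: 16.83
ee_pos: [0.5251, -0.0631, 0.0447]
eef_rot: [0.006, -0.114, 0.993, -0.001]
force: [-3.1, -0.9, -0.5]
gripper_width: -0.0
```

Request:
carry_out(steps="-0.1 0 0 0; -0.2 0 0 0; -0.2 0 0 0")

```text
time_s: 17.08
ee_pos: [0.5274, -0.0626, 0.0447]
eef_rot: [0.006, -0.114, 0.993, -0.001]
force: [-1.9, -0.4, -0.7]
gripper_width: 0.0
```

Request:
carry_out(steps="-0.1 0 0 0; -0.2 0 0 0; -0.2 0 0 0")

```text
time_s: 17.33
ee_pos: [0.5297, -0.062, 0.0447]
eef_rot: [0.006, -0.114, 0.993, -0.001]
force: [-2.5, -0.7, -0.6]
gripper_width: 0.002
```

Request:
carry_out(steps="-0.1 0 0 0; -0.2 0 0 0; -0.2 0 0 0")

```text
time_s: 17.58
ee_pos: [0.5317, -0.0615, 0.0447]
eef_rot: [0.007, -0.114, 0.993, -0.001]
force: [-4.2, -0.6, 1.2]
gripper_width: -0.0
```

Request:
carry_out(steps="-0.1 0 0 0; -0.2 0 0 0; -0.2 0 0 0")

```text
time_s: 17.83
ee_pos: [0.5321, -0.0614, 0.0447]
eef_rot: [0.004, -0.114, 0.993, -0.001]
force: [-6.7, -2.2, 5.3]
gripper_width: 0.004
```

Request:
carry_out(steps="-0.1 0 0 0; -0.2 0 0 0; -0.2 0 0 0")

```text
time_s: 18.08
ee_pos: [0.5322, -0.0614, 0.0448]
eef_rot: [0.002, -0.115, 0.993, -0.001]
force: [-8.7, -3.4, 7.4]
gripper_width: 0.002
```

Contact with the stop. I'm ramping up to about 15 N and holding.

Request:
carry_out(steps="-0.2 0 0 0; -0.25 0 0 0; -0.3 0 0 0; -0.3 0 0 0; -0.3 0 0 0")

```text
time_s: 18.5
ee_pos: [0.5322, -0.0614, 0.0448]
eef_rot: [-0.001, -0.115, 0.993, -0.001]
force: [-10.5, -4.7, 8.5]
gripper_width: -0.004
```

Request:
carry_out(steps="-0.3 0 0 0; -0.38 0 0 0; -0.45 0 0 0; -0.45 0 0 0; -0.45 0 0 0; -0.45 0 0 0")

```text
time_s: 19.0
ee_pos: [0.5322, -0.0613, 0.0448]
eef_rot: [-0.007, -0.116, 0.993, -0.001]
force: [-14.0, -6.3, 12.5]
gripper_width: 0.002
```

```bash
python3 g2.py; python3 lk.py scene pics/t5.png 15 n
```

```text
tcp gauge [-0.0884 -0.0003  0.0448] Fg [-15.06  -3.01  12.47]
shift cm [0. 0. 0.] turn 0.009 rows>= 0.1 pos [ 0.5322 -0.0613  0.0448] F [-14.03  -6.26  12.47] j6 -1.99 toolx [-0.973 -0.23   0.013] t 19.0
(np.int64(257), np.int64(189), np.int64(380), np.int64(285))
[-13.99159018  -6.00390817  12.46692988]
```

View pics/t5.png

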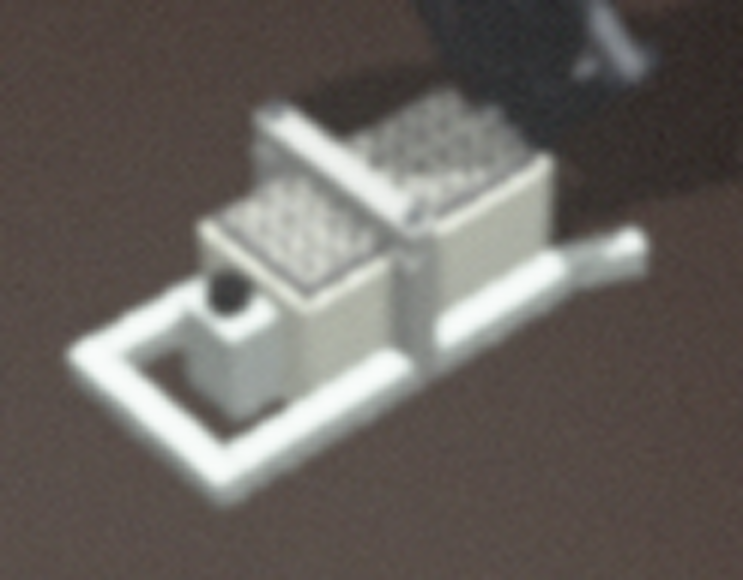

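The box is against the stop with 15 N along the lane; the picture shows its front meeting the block at (285,300), box parallel. I'll back off straight.

Request:
carry_out(steps="0.1 0 0 0; 0.3 0 0 0; 0.8 0 0 0; 1.8 0 0 0; 3.5 0 0 0; 5 0 0 0; 5 0 -2 0; 5 0 -5 0; 8 0 -8 0; 10 0 -10 0")

```text
time_s: 19.88
ee_pos: [0.4365, -0.0844, 0.1481]
eef_rot: [-0.005, -0.116, 0.993, -0.001]
force: [0.0, 0.2, 0.3]
gripper_width: -0.002
```

```bash
python3 g2.py
python3 - <<'E'
from h import *
cv2.imwrite("pics/s6.png",robot.grab_frame("scene")["color"][:,:,::-1]); 
t=robot.grab_frame("top")["color"][:,:,::-1]
a=cv2.imread("pics/t5.png"); 
s=cv2.imread("pics/s6.png")
c=cv2.resize(s[189:285,257:380],(400,312),interpolation=cv2.INTER_CUBIC); d=cv2.resize(t[200:340,300:480],(400,312),interpolation=cv2.INTER_CUBIC)
cv2.imwrite("pics/fin.png",np.hstack([c,d]))
e=cv2.imread("pics/scene0.png"); D=cv2.absdiff(e,s).max(2)
for n,(u,v) in dict(bottle=(244,184),dishes=(338,155),jar=(345,348)).items(): print(n,D[v-20:v+20,u-20:u+20].mean().round(1))
E
python3 fb.py -.018 0 scene
```

```text
tcp gauge [-0.1868 -0.0016  0.1481] Fg [0.1  0.22 0.29]
shift cm [0. 0. 0.] turn 0.01 rows>= 0.1 pos [ 0.4365 -0.0844  0.1481] F [0.05 0.24 0.29] j6 -2.08 toolx [-0.973 -0.231  0.011] t 19.8833
bottle 2.9
dishes 1.2
jar 2.2
scene gauge frame x,y,yaw [-0.003   0.0125 -0.0991] 0.298
```

View pics/fin.png

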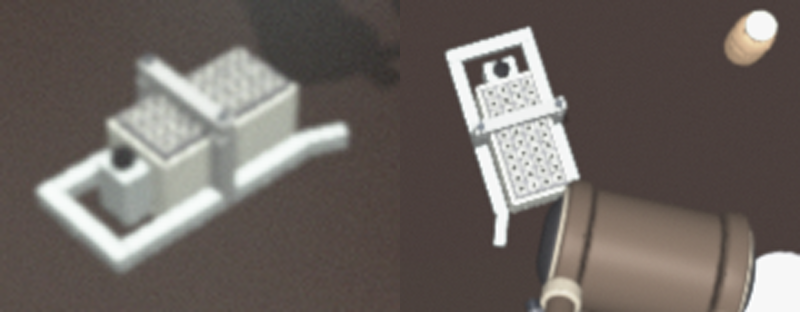

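The final pictures show the box parallel in the lane and against the stop, the arm clear and the bystanders unchanged. I'm handing in.

```bash
python3 -c "
from cell import robot
print(robot.close_job())"
```

```text
the job is handed in; nothing more can be done
None
```

The job is handed in at about 20 s of robot time; no verdict came back.

- **Deck:** I pressed it home with shut fingers, up to about 12 N vertically. The fingertips stopped at 60 mm above the bench, the home height.
- **Placing:** I gripped the white box across its side walls, carried it to the mouth of the large gauge and set it down. I then slid it along the lane from behind with shut fingers.
- **Push on the stop:** The box stopped moving, and I held 15 N along the lane. The fingers also carried about 12 N downwards and 3 N sideways. I backed off straight and cleared.

**Last checks:**
- **Box:** The final pictures show it parallel in the lane, under the bar and against the stop block.
- **Arm:** It was clear, with the wrist force near zero.
- **Bystanders:** The dishes, bottle and jar look the same as at the start.
- **Failed check:** The last automatic pose fit disagreed (12 mm off-centre, -0.10 rad). I discounted it because the gauge's own outline spoils that fit (residual 0.30, against about 0.05 when the box was clear of the bar).
- **Not seen:** The pin is hidden behind the box. That it is in rests on the force build-up and on the box touching the block.

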